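# Clip the batch card to the specimen carrier

### The job

The yellow batch card only stands loose against the grey header panel of the specimen carrier: fasten it there with the blue spring clip. Lift the clip up and off its post (its holder shields the handles, so take it by the jaws), lay it flat on the bench and let go, then take it again by its two handles, squeeze them to open the jaws wide, and let the jaws close over the panel's near upright edge so that they pinch card and panel together, clear of the bench. Leave the card standing on its ledge, and do not push about or tip the specimen cup, the dropper bottle or the slide box standing around.

Things in the scene. Friction and masses are not known exactly. Their poses are not given: they have to be found in the camera images.
- clip: Blue spring clip like a big clothes peg, 114 mm long, 26 mm thick, 60 g, lying on its side. Origin: on the hinge axis, at the underside. z: up along the hinge; x: to the jaw tips (x = 56 mm) when shut; the frame turns with the +y half. Shut, the jaws are 20 mm wide outside at x = 45 mm and can be pinched there. Its barrel (12 mm hole) round the hinge sits on the post.
- clip_lip_a (a point): Middle of the inner face of the +y jaw's black rubber lip (lip 16 mm long, 26 mm tall), at (48, 0.5, 13) mm in the clip's frame.
- clip_lip_b (a point): The same point on the other (-y) jaw's lip; coincides with clip_lip_a to 1 mm when the clip is shut.
- clip_handles (a point): Point midway between the two handles, at (-36, 0, 13) mm in the clip's frame: squeeze here along the clip's y. Handles: flat plates, 26 mm tall, from the hinge to x = -57 mm, 57 mm over their outer faces at the ends at rest; squeezed home (20 to 35 N grip) they are parallel, 26 mm over all, and the lips stand 27 mm apart.
- clip_arm (a joint): Opening angle of the clip's jaws in rad: 0 shut, 0.56 fully open, about 0.15 when shut on 8 mm (card and panel together), about 0.07 on one of them alone.
- dock: White fixed holder: base 8 mm high, steel post 8 mm thick through the clip's barrel, its top 50 mm above the bench, and two cheeks (outside 78 mm apart, tops 37 mm up, 3 mm above the clip) close beside the clip's handles: no finger fits in. Origin: on the bench under the post. x: the way the jaws stick out; holder from x = -66 to 10 mm; the jaws beyond are free, 8 to 34 mm above the bench.
- carrier: Fixed carrier: grey upright panel 4 mm thick (x = 0 to 120, y = -2 to 2 mm), 105 mm high; card ledge at y < 0 (8 mm high, lip 18 mm high, from x = 20 mm, out to y = -14 mm); at y > 0 a white tray (x = 42 to 192, y to 74 mm, 25 mm high) with two red-lidded cups 75 mm high. Origin: foot of the panel's near upright edge, where the clip goes. x: from that edge into the panel; z up.
- stack_edge (a point): Point on the near upright edge, 60 mm above the bench, in the middle of the 8 mm stack of panel and card: a good place for the clip. Axes as the carrier's.
- card: Yellow stiff plastic card, 100 x 4 x 90 mm, 45 g, standing loose on the ledge (8 mm up) flat against the panel's -y face; its near edge lies 1 to 7 mm behind the panel's near edge. Origin: middle of its lower edge; x along the card as the carrier's x, z up.
- cup: Bystander: specimen cup with red lid, 58 mm diameter, 70 mm high; origin at the centre of its underside.
- bottle: Bystander: amber dropper bottle, 38 mm diameter, 100 mm high; origin at the centre of its underside.
- slide_box: Bystander: green slide box, 100 x 60 x 35 mm; origin at the centre of its underside.
There are look-alikes about, which are no part of the job. Of the things shaped like the dock, the white one is meant.

How it is judged:
By the outcome, as a careful person would: the job done as asked, in the order asked, and still so for the second after the job is handed in, with the robot touching nothing.
It also fails if it takes over 48 s, if anything falls off the work surface, if the arm or the gripper's body presses on something with over 40 N, if the wrist force passes 120 N, or if a joint passes its speed limit or range.

### The arm

A 7-joint arm with a two-finger parallel gripper is mounted at the origin on the work surface. World frame = base frame: x ahead of the robot, y to its left, z up, the work surface at z = 0. Lengths are in m, angles in rad, forces in N, time in s.
With the tool pointing down it reaches from about 0.425 to 0.925 m from the base axis. Payload 6.8 kg.
Tool frame: the origin (TCP) lies on the centre line of the jaws, within the pads' length; the fingertips stand 14 mm ahead of it and the grasp point (between the pads) lies 5 mm behind it (r.tips_ahead is the distance from the TCP to the fingertips, in m); z points along the fingers, y is the line along which they close (so a half turn about z gives the same grasp; the last joint's range is limited). The gripper opens to 85 mm and grips with 20 to 120 N. Pads are 22 mm wide; open, the fingers measure 114 mm over their backs; the gripper's body (76 mm by 85 mm) begins 54 mm behind the grasp point. The pads swing forward as they close: fully open they stand 13 mm farther back than shut.
Start: joints at [1.047, 0.477, 0.022, 1.555, -0.011, 1.109, -0.083], TCP at [0.273, -0.617, 0.245] pointing down, gripper open.
Joint ranges: [-2.96, 2.96], [-0.34, 2.1], [-1.41, 1.46], [0.24, 2.44], [-1.37, 4.51], [0.17, 1.92], [-2.96, 2.96]. Speed limits (rad/s): [2.39, 2.39, 3.14, 3.14, 3.14, 3.14, 3.14].

### API

Orientations are given as a rotation vector (axis times angle).
In Python, from bench import r, eyes gives the robot as it stands.
- The arm moves only by the tool step_arm, never from a script. Its argument "rows" is a list of rows, each a list of 6 numbers: the shift along the world's x, y, z in units of 60 cm (1.0 is 60 cm), then the turn, a rotation vector about the world's x, y, z in units of pi rad (1.0 is pi rad). In form: [[x, y, z, rx, ry, rz], ...]. A call has 1 to 5 rows; each row is the pose to reach, as a shift and turn from the pose commanded when the call began, turning the shorter way round; what a row does not reach only later rows make up. A row lasts 1/12 s, in which the tool goes at most 41.7 mm and 7.16 degrees, less where a joint would pass 70% of its speed; a pose out of reach is approached as far as the arm can. A call with a number of a shift or a turn outside -1 to 1 is refused whole. A call with a gripper value outside its range is refused whole. "jaw" is the closure, from 0 (fully open) to 1 (shut), set as the call begins (left out, the last holds). The fingers move at their own pace and stop on an object; "squeeze" is the grip in N (left out, the last holds). Time passes only in rows, so rows that repeat a pose let the fingers close. It gives the time, the measured TCP pose, the force, the opening and the grip force at its end, in the units of the state.
- r.get_obs(): the state, without advancing time (a new reading comes with each control period).
- eyes.grab_frame(name): name is "scene" or "top"; returns the picture (400x640x3 uint8, red, green, blue); there is no depth.
- eyes.camera_info(name): a dict with "mtx" (3x3 intrinsics, pixels), "extrinsics" (4x4, takes a point from camera to world coordinates). Camera axes: x right, y down, z forward; pixel columns grow to the right and rows downward; lengths in m; the calibration is good to about 2 mm. A picture is of the moment at which its call begins. camera_info takes no time and is no camera call.
- r.hand_in(): hands the job in; it is judged then, once.
The state is a dict: "clock": time; "joints": joint angles; "qvel": joint speeds; "tau": joint torques, N m; "tcp_pos": TCP position; "orientation": TCP orientation; "contact_force": force on the tool from outside, world axes, zero at the start; "moment": the same for the moment, N m; "grip_width": finger opening in m; "gripper_force": force on a finger pad.
Only numpy, scipy, OpenCV 4.12 (cv2) and the standard library are available. Lean on these libraries where they do the work, as an engineer would, in place of code of your own. Each camera call takes 0.05 s, during which the arm holds its last target. There are 200 camera calls.

## Working session

There is one attempt and no reset: what is moved stays moved. The work goes in short steps, Python scripts to look and compute and a tool call to move; the robot and the scene stay as the last step left them, time stands still between calls to the robot, and variables do not carry over. Pictures are saved under pics/ and viewed, at most 12 in all, crops included, and the job is handed in when it is done.

Besides the shell and the picture viewer there is one more tool, called after "Request:" as name(argument=value, ...), one argument or row to a line, values as JSON. step_arm: Moves the arm, as the interface text tells. Shifts and turns lie within -1 to 1; 1 stands for 60 cm of shift or pi rad of turn. Its arguments: {"type":"object","properties":{"rows":{"type":"array"},"jaw":{"type":"number"},"squeeze":{"type":"number"}},"required":["rows"]}

```bash
mkdir -p pics; cat > h.py <<'E'
import numpy as np, cv2
from bench import r, eyes
def info(n):
    c=eyes.camera_info(n); return np.array(c["mtx"]),np.array(c["extrinsics"])
def cast(n,uv,z):
    K,T=info(n); uv=np.atleast_2d(uv).astype(float)
    d=(T[:3,:3]@np.linalg.inv(K)@np.c_[uv,np.ones(len(uv))].T).T; o=T[:3,3]
    return o+d*((z-o[2])/d[:,2])[:,None]
def proj(n,P):
    K,T=info(n); P=np.atleast_2d(P); c=(P-T[:3,3])@T[:3,:3]; p=c@K.T; return p[:,:2]/p[:,2:]
def save(n,f):
    im=eyes.grab_frame(n); cv2.imwrite(f,im[:,:,::-1]); return im
E
python3 - <<'E'
from h import *
for n in("scene","top"):
    save(n,f"pics/{n}0.png"); K,T=info(n); print(n,K.round(1).tolist(),T.round(3).tolist())
o=r.get_obs(); print(o)
E
```

```text
scene [[515.4, 0.0, 322.9], [0.0, 515.4, 194.8], [0.0, 0.0, 1.0]] [[0.186, 0.606, -0.773, 1.551], [0.983, -0.12, 0.142, -0.183], [-0.007, -0.786, -0.618, 0.848], [0.0, 0.0, 0.0, 1.0]]
top [[464.9, 0.0, 319.1], [0.0, 464.9, 190.0], [0.0, 0.0, 1.0]] [[-0.027, -0.994, 0.11, 0.478], [-1.0, 0.028, -0.0, 0.022], [-0.003, -0.11, -0.994, 1.203], [0.0, 0.0, 0.0, 1.0]]
{'clock': 0.1, 'joints': array([ 1.04690752,  0.47774092,  0.02234925,  1.55632487, -0.01149053,
        1.10925311, -0.08311402]), 'qvel': array([ 0.00070573, -0.0025592 , -0.00012655, -0.002419  ,  0.0008389 ,
        0.00106019,  0.00134592]), 'tau': array([ 4.06273859e-03, -5.97757602e+01,  1.61320232e+00, -2.81955278e+01,
        1.27738380e-02,  5.05080345e-03, -6.36959089e-05]), 'tcp_pos': array([ 0.27243243, -0.6170517 ,  0.24441898]), 'orientation': array([-3.07244610e+00, -6.48115928e-01,  7.12201859e-04]), 'contact_force': array([ 0.16841626, -0.28243631,  0.30685901]), 'moment': array([-0.00889035, -0.0303663 ,  0.01163635]), 'gripper_force': 0.0, 'grip_width': 0.08533745624905144}
```

View pics/scene0.png

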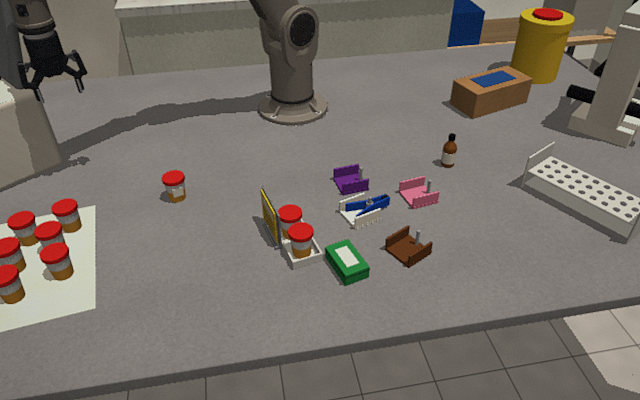

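View pics/top0.png

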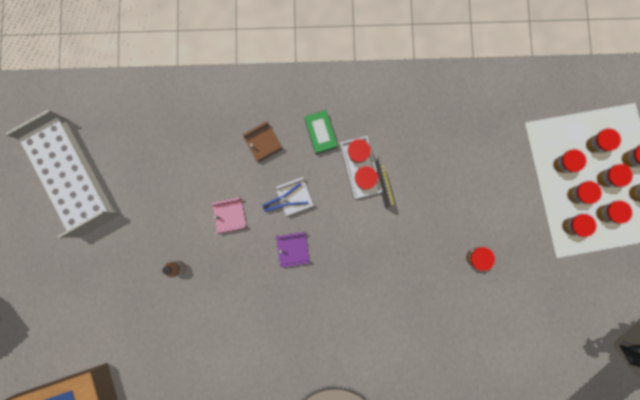

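The candidate docks in the top view are white (288,198), purple (293,250), pink (229,216) and brown (262,142). The white one fits: it is the only one named white, and it holds the blue clip. I'll confirm it in an enlarged crop.

```bash
python3 - <<'E'
import cv2
a=cv2.imread("pics/scene0.png")[150:290,230:430]; cv2.imwrite("pics/sc.png",cv2.resize(a,None,fx=4,fy=4,interpolation=cv2.INTER_CUBIC))
a=cv2.imread("pics/top0.png")[130:230,250:410]; cv2.imwrite("pics/tc.png",cv2.resize(a,None,fx=5,fy=5,interpolation=cv2.INTER_CUBIC))
E
```

```text
(no output)
```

View pics/sc.png

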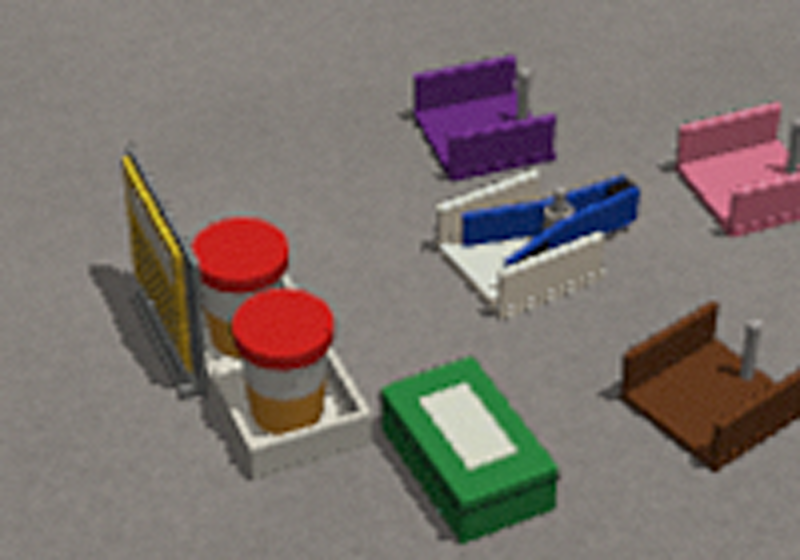

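View pics/tc.png

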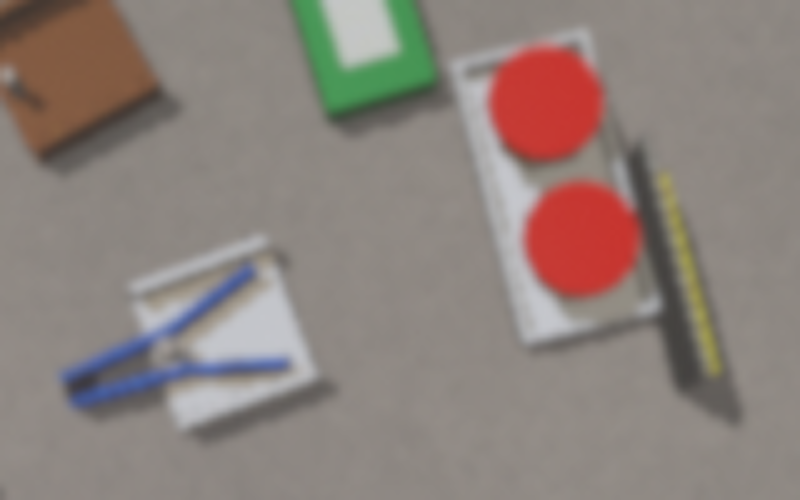

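The crops confirm the white dock with the blue clip: jaws at top-crop (68,391), handle ends at (252,270) and (288,364). The panel's near edge is at top-crop ~(712,378), and its top corner is at scene-crop ~(128,148).

```bash
cat >> h.py <<'E'
def blobs(im,lo,hi,box,mina=15):
    h=cv2.cvtColor(im,cv2.COLOR_RGB2HSV); m=cv2.inRange(h,lo,hi); k=np.zeros_like(m); u0,v0,u1,v1=box; k[v0:v1,u0:u1]=1; m*=k
    return m
BL=((105,110,50),(130,255,255)); YE=((20,110,60),(35,255,255))
E
python3 - <<'E'
from h import *
im=cv2.imread("pics/top0.png")[:,:,::-1]; sc=cv2.imread("pics/scene0.png")[:,:,::-1]
m=blobs(im,*BL,(250,170,320,220)); v,u=np.nonzero(m)
P=cast("top",np.c_[u,v],.034)[:,:2]; c=P.mean(0); w,V=np.linalg.eigh(np.cov((P-c).T)); ax=V[:,1]; ax*=np.sign(ax@[0,1]); 
s=(P-c)@ax; n=np.array([-ax[1],ax[0]]); t=(P-c)@n
print("clip n",len(P),"c",c,"ang",np.degrees(np.arctan2(ax[1],ax[0])),"s",s.min(),s.max())
tip=P[s>s.max()-.02].mean(0); ends=P[s<s.min()+.02]; e=(ends-c)@n; 
h=(ends[e>0].mean(0)+ends[e<0].mean(0))/2; d=tip-h; print("tip",tip,"hnd",h,"ang2",np.degrees(np.arctan2(d[1],d[0])),"spread",e.min(),e.max())
# panel
print("near bottom z0", cast("top",[250+685/5,130+388/5],0), "top edge near z.105",cast("top",[250+712/5,130+374/5],.105),"far top",cast("top",[250+660/5,130+172/5],.105))
print("scene near top",cast("scene",[230+128/4,150+148/4],.105),cast("scene",[230+128/4,150+155/4],.098), "far bottom",cast("scene",[230+200/4,150+390/4],0))
for n,i,b in(("top",im,(370,150,410,215)),("scene",sc,(250,180,290,255))):
    m=blobs(i,*YE,b); cn=max(cv2.findContours(m,0,2)[0],key=cv2.contourArea); print(n,cv2.boxPoints(cv2.minAreaRect(cn)).round(1).tolist(),cast(n,cv2.boxPoints(cv2.minAreaRect(cn)),.098).round(4).tolist())
# bystanders and tray
print("lids",cast("top",[[250+547/5,130+102/5],[250+582/5,130+238/5]],.075).round(3).tolist(),"tray corner",cast("top",[250+530/5,130+347/5],.025))
print("slide", cast("top",[[250+330/5,130+115/5],[250+437/5,130+85/5]],.035).round(3).tolist(),"bottle",cast("top",[172,269],.1),"cup",cast("top",[482,259],.07))
E
```

```text
clip n 70 c [0.58150293 0.12711113] ang 127.5154793963745 s -0.07026581204789918 0.035958530779707384
tip [0.56688608 0.14783886] hnd [0.61866148 0.07910943] ang2 126.99152310334252 spread -0.0015020001727385156 0.0004857016698085323
near bottom z0 [[ 0.56117743 -0.15329326  0.        ]] top edge near z.105 [[ 0.56022753 -0.15108141  0.105     ]] far top [[ 0.65761067 -0.13058612  0.105     ]]
scene near top [[ 0.56294434 -0.14863399  0.105     ]] [[ 0.56056171 -0.1489668   0.098     ]] far bottom [[ 0.66734581 -0.12438103  0.        ]]
top [[388.20001220703125, 188.1999969482422], [389.1000061035156, 188.0], [392.79998779296875, 200.8000030517578], [391.8999938964844, 201.0]] [[0.6007, -0.1439, 0.098], [0.6013, -0.1462, 0.098], [0.5703, -0.1535, 0.098], [0.5698, -0.1513, 0.098]]
scene [[259.79998779296875, 189.1999969482422], [271.79998779296875, 187.60000610351562], [278.6000061035156, 241.8000030517578], [266.5, 243.3000030517578]] [[0.5611, -0.1544, 0.098], [0.5608, -0.1254, 0.098], [0.7517, -0.1319, 0.098], [0.7514, -0.1574, 0.098]]
lids [[0.699, -0.081, 0.075], [0.631, -0.095, 0.075]] tray corner [[ 0.58250239 -0.07181016  0.025     ]]
slide [[0.703, 0.027, 0.035], [0.717, -0.028, 0.035]] bottle [[0.42410301 0.37114036 0.1       ]] cup [[ 0.42606365 -0.36642802  0.07      ]]
```

```bash
python3 - <<'E'
from h import *
im=cv2.imread("pics/top0.png")[:,:,::-1]
q=lambda a,b,z:cast("top",[250+a/5,130+b/5],z)[0,:2]
tip=q(67,391,.034); h1=q(254,268,.034); h2=q(290,364,.034); h=(h1+h2)/2; d=tip-h
print(tip,h,np.linalg.norm(d),np.linalg.norm(h1-h2),np.degrees(np.arctan2(d[1],d[0])))
m=blobs(im,(105,70,40),(130,255,255),(250,170,320,220)); m2=cv2.findContours(m,0,2)[0]; print(m.sum()//255,[len(x) for x in m2])
v,u=np.nonzero(m); P=cast("top",np.c_[u,v],.034)[:,:2]; print(cv2.minAreaRect(P.astype(np.float32)*1000))
print("post",q(178,357,.05), "dock corners",q(130,287,.037),q(265,238,.037),q(185,430,.008),q(322,378,.008))
s=cv2.imread("pics/scene0.png")[:,:,::-1]
g=lambda a,b,z:cast("scene",[230+a/4,150+b/4],z)[0,:2]
print("scene post",g(560,192,.05),"tips",g(622,183,.034),"cheek tops",g(438,205,.037),g(535,172,.037),g(502,268,.037),g(603,235,.037))
for k in[np.array([.5605,-.151,.0])]: print(proj("scene",k),proj("scene",k+[0,0,.105]))
E
```

```text
[0.56591453 0.16284305] [0.60109129 0.05869943] 0.10992406035388076 0.05213923977629549 108.66350760465878
212 [31, 50]
((586.5255126953125, 113.33870697021484), (53.88624954223633, 106.63700866699219), 16.969449996948242)
post [0.58014168 0.10542974] dock corners [0.61742468 0.12992133] [0.64049472 0.06117738] [0.54610545 0.10561989] [0.5709447  0.03452022]
scene post [0.58723825 0.11325059] tips [0.56666507 0.16025002] cheek tops [0.5693906  0.03977194] [0.54856072 0.10766803] [0.63609353 0.06489068] [0.61780723 0.1331083 ]
[[264.29694788 219.78252462]] [[260.91243487 186.50793309]]
```

```bash
cat >> h.py <<'E'
from scipy.spatial.transform import Rotation as R
def yaw():
    o=r.get_obs(); M=R.from_rotvec(o["orientation"]).as_matrix(); return np.degrees(np.arctan2(M[1,1],M[0,1])),M[:,2]
def plan(target,dyaw=0):
    o=r.get_obs(); d=(np.array(target)-o["tcp_pos"]); print("shift units",(d/.6).round(4).tolist(),"|d|mm",1e3*np.linalg.norm(d),"turn",dyaw/180,"q7",o["joints"][6],"t",o["clock"])
E
python3 - <<'E'
from h import *
print(yaw(),r.tips_ahead); plan([.57,.152,.13])
E
```

```text
(np.float64(-66.17679548735137), array([-7.60099670e-04,  1.40555481e-03, -9.99998723e-01])) 0.014
shift units [0.4959, 1.2818, -0.1907] |d|mm 832.5134677129033 turn 0.0 q7 -0.08311401861674696 t 0.1
```

Request:
step_arm(
  rows=[
    [0.024, 0.061, 0, 0, 0, 0.023],
    [0.048, 0.122, 0, 0, 0, 0.046],
    [0.072, 0.183, 0, 0, 0, 0.069],
    [0.096, 0.244, 0, 0, 0, 0.092],
    [0.12, 0.305, 0, 0, 0, 0.115],
  ],
  jaw=0,
  squeeze=30,
)

```text
clock: 0.52
tcp_pos: [0.3448, -0.4325, 0.2449]
orientation: [-2.905, -1.195, 0.001]
contact_force: [1.1, 0.7, 0.3]
grip_width: 0.0855
gripper_force: 0.0
```

Request:
step_arm(
  rows=[
    [0.024, 0.061, 0, 0, 0, 0.023],
    [0.048, 0.122, 0, 0, 0, 0.046],
    [0.072, 0.183, 0, 0, 0, 0.069],
    [0.096, 0.244, 0, 0, 0, 0.092],
    [0.12, 0.305, 0, 0, 0, 0.115],
  ],
)

```text
clock: 0.93
tcp_pos: [0.4167, -0.2496, 0.2452]
orientation: [-2.643, -1.698, 0.0]
contact_force: [0.4, -1.6, -0.2]
grip_width: 0.0857
gripper_force: 0.0
```

Request:
step_arm(
  rows=[
    [0.024, 0.061, 0, 0, 0, 0.023],
    [0.048, 0.122, 0, 0, 0, 0.046],
    [0.072, 0.183, 0, 0, 0, 0.069],
    [0.096, 0.244, 0, 0, 0, 0.092],
    [0.12, 0.305, 0, 0, 0, 0.115],
  ],
)

```text
clock: 1.35
tcp_pos: [0.4887, -0.0667, 0.2452]
orientation: [2.295, 2.145, -0.0]
contact_force: [1.2, -0.2, -0.5]
grip_width: 0.0853
gripper_force: 0.0
```

Request:
step_arm(
  rows=[
    [0.024, 0.061, 0, 0, 0, 0.023],
    [0.048, 0.122, 0, 0, 0, 0.046],
    [0.072, 0.183, 0, 0, 0, 0.069],
    [0.096, 0.244, 0, 0, 0, 0.092],
    [0.12, 0.305, 0, 0, 0, 0.115],
  ],
)

```text
clock: 1.77
tcp_pos: [0.5608, 0.1161, 0.245]
orientation: [-1.873, -2.522, 0.001]
contact_force: [-0.1, -0.8, 0.7]
grip_width: 0.0853
gripper_force: 0.0
```

```bash
python3 - <<'E'
from h import *
print(r.get_obs()["tcp_pos"]); y=yaw()[0]; print(y); plan([.57,.152,.1],17.5-y)
E
```

```text
[0.56084881 0.11608783 0.24502569]
16.803291817888084
shift units [0.0153, 0.0599, -0.2417] |d|mm 149.68593398272802 turn 0.003870601011732866 q7 -0.22779730374409984 t 1.7667
```

Request:
step_arm(
  rows=[
    [0.008, 0.03, -0.06, 0, 0, 0.002],
    [0.0153, 0.06, -0.12, 0, 0, 0.004],
    [0.0153, 0.06, -0.18, 0, 0, 0.004],
    [0.0153, 0.06, -0.24, 0, 0, 0.004],
    [0.0153, 0.06, -0.24, 0, 0, 0.004],
  ],
)

```text
clock: 2.18
tcp_pos: [0.565, 0.1488, 0.0942]
orientation: [-1.855, -2.526, 0.016]
contact_force: [-0.9, -0.4, -0.9]
grip_width: 0.0853
gripper_force: 0.0
```

```bash
python3 - <<'E'
from h import *
print(r.get_obs()["tcp_pos"],yaw()[0])
a=save("scene","pics/s1.png")[110:230,300:440,::-1]; b=save("top","pics/t1.png")[160:240,220:320,::-1]
cv2.imwrite("pics/c1.png",np.vstack([cv2.resize(a,(700,600),interpolation=2)[::1]])[:600])
E
```

```text
[0.56498502 0.14884629 0.09424822] 17.403000741488373
```

View pics/c1.png

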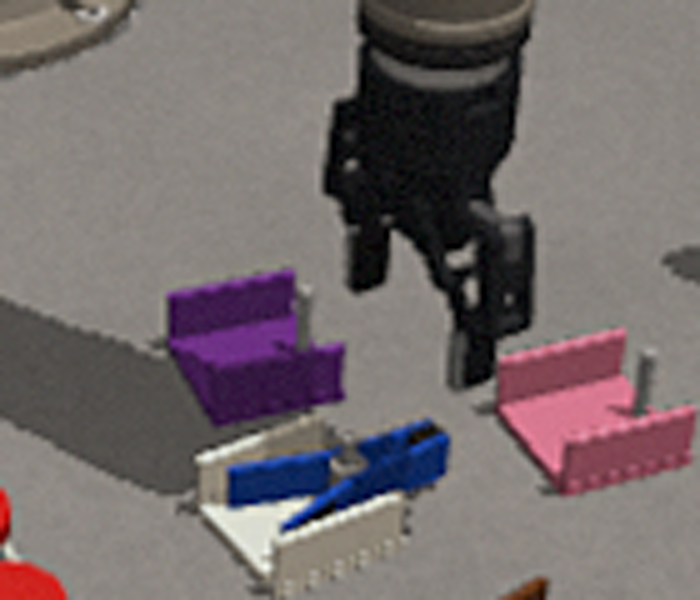

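The scene crop shows the fingers straddling the clip's jaws (430,440), clear of the pink dock.

Request:
step_arm(
  rows=[
    [0, 0, -0.02, 0, 0, 0],
    [0, 0, -0.04, 0, 0, 0],
    [0, 0, -0.04, 0, 0, 0],
    [0, 0, -0.04, 0, 0, 0],
    [0, 0, -0.04, 0, 0, 0],
  ],
)

```text
clock: 2.7
tcp_pos: [0.5703, 0.1505, 0.078]
orientation: [1.861, 2.53, 0.001]
contact_force: [-0.4, 0.1, 1.2]
grip_width: 0.0857
gripper_force: 0.0
```

```bash
python3 - <<'E'
from h import *
print(r.get_obs()["tcp_pos"],yaw()); plan([.57,.152,.026],17.5-yaw()[0])
E
```

```text
[0.5702801  0.15051443 0.07804636] (np.float64(17.32981269312115), array([ 1.09337961e-03,  2.14666778e-04, -9.99999379e-01]))
shift units [-0.0005, 0.0025, -0.0867] |d|mm 52.06831426849109 turn 0.0009454850382158419 q7 -0.4074267625979014 t 2.7
```

Request:
step_arm(
  rows=[
    [0, 0.002, -0.03, 0, 0, 0],
    [0, 0.002, -0.06, 0, 0, 0],
    [0, 0.002, -0.087, 0, 0, 0],
    [0, 0.002, -0.087, 0, 0, 0],
    [0, 0.002, -0.087, 0, 0, 0],
  ],
)

```text
clock: 3.12
tcp_pos: [0.5697, 0.1517, 0.0252]
orientation: [-1.861, -2.531, 0.001]
contact_force: [0.3, 0.3, 0.3]
grip_width: 0.0856
gripper_force: 0.0
```

Request:
step_arm(
  rows=[
    [0, 0, 0, 0, 0, 0],
    [0, 0, 0, 0, 0, 0],
    [0, 0, 0, 0, 0, 0],
    [0, 0, 0, 0, 0, 0],
    [0, 0, 0, 0, 0, 0],
  ],
  jaw=0.6,
)

```text
clock: 3.53
tcp_pos: [0.5701, 0.1518, 0.0257]
orientation: [1.861, 2.53, 0.001]
contact_force: [0.8, 0.1, -0.0]
grip_width: 0.0345
gripper_force: 0.0
```

Request:
step_arm(
  rows=[
    [0, 0, 0, 0, 0, 0],
    [0, 0, 0, 0, 0, 0],
    [0, 0, 0, 0, 0, 0],
    [0, 0, 0, 0, 0, 0],
    [0, 0, 0, 0, 0, 0],
  ],
  jaw=1,
)

```text
clock: 3.95
tcp_pos: [0.5699, 0.1518, 0.0253]
orientation: [1.861, 2.531, 0.0]
contact_force: [-1.2, 0.2, 4.0]
grip_width: 0.0199
gripper_force: 30.8
```

Request:
step_arm(
  rows=[
    [0, 0, 0.02, 0, 0, 0],
    [0, 0, 0.045, 0, 0, 0],
    [0, 0, 0.075, 0, 0, 0],
    [0, 0, 0.105, 0, 0, 0],
    [0, 0, 0.13, 0, 0, 0],
  ],
)

```text
clock: 4.37
tcp_pos: [0.5699, 0.1518, 0.1048]
orientation: [1.861, 2.531, 0.001]
contact_force: [1.2, 0.9, -0.5]
grip_width: 0.0196
gripper_force: 30.4
```

Request:
step_arm(
  rows=[
    [0, 0, 0.03, 0, 0, 0],
    [0, 0, 0.05, 0, 0, 0],
    [0, 0, 0.05, 0, 0, 0],
  ],
)

```text
clock: 4.62
tcp_pos: [0.5714, 0.1524, 0.1361]
orientation: [1.86, 2.529, 0.006]
contact_force: [-0.3, 0.2, -0.1]
grip_width: 0.0197
gripper_force: 30.4
```

```bash
python3 - <<'E'
from h import *
o=r.get_obs(); print(o["tcp_pos"],yaw()[0],o["grip_width"],o["contact_force"]); plan([.524,-.041,.1],-78-yaw()[0])
a=save("scene","pics/s2.png")[110:240,300:440,::-1]; cv2.imwrite("pics/c2.png",cv2.resize(a,(600,557),interpolation=2))
E
```

```text
[0.57135446 0.15241526 0.13613312] 17.339307277350894 0.019654843642014325 [-0.30796016  0.18380322 -0.06450256]
shift units [-0.0789, -0.3224, -0.0602] |d|mm 202.37962126475102 turn -0.5296628182075049 q7 -0.36348225837248993 t 4.6167
```

View pics/c2.png

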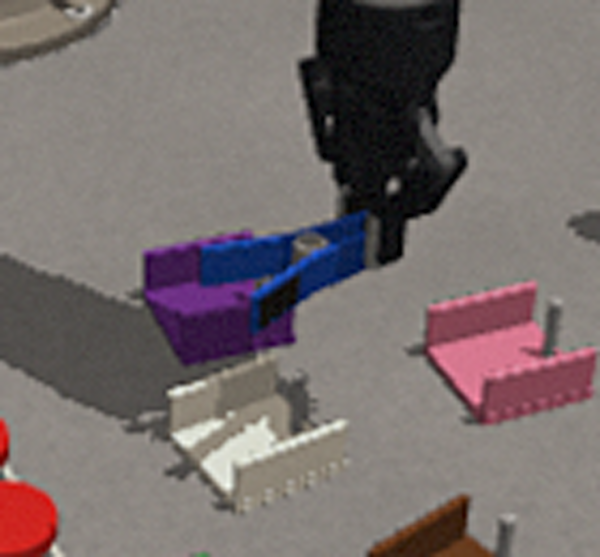

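The crop shows the clip held by its jaws at (310,260), clear above the bare white post. Next I turn it and carry it to the free bench.

Request:
step_arm(
  rows=[
    [-0.005, -0.021, 0, 0, 0, -0.0353],
    [-0.01, -0.042, 0, 0, 0, -0.0706],
    [-0.015, -0.063, 0, 0, 0, -0.106],
    [-0.02, -0.084, 0, 0, 0, -0.141],
    [-0.026, -0.107, 0, 0, 0, -0.1765],
  ],
)

```text
clock: 5.08
tcp_pos: [0.5533, 0.0869, 0.1319]
orientation: [-2.487, -1.918, 0.003]
contact_force: [-0.5, 0.6, -0.0]
grip_width: 0.0197
gripper_force: 30.4
```

Request:
step_arm(
  rows=[
    [-0.005, -0.021, 0, 0, 0, -0.0353],
    [-0.01, -0.042, 0, 0, 0, -0.0706],
    [-0.015, -0.063, 0, 0, 0, -0.106],
    [-0.02, -0.084, 0, 0, 0, -0.141],
    [-0.026, -0.107, 0, 0, 0, -0.1765],
  ],
)

```text
clock: 5.5
tcp_pos: [0.5377, 0.0228, 0.1319]
orientation: [-2.917, -1.164, 0.003]
contact_force: [-0.5, 0.8, -0.8]
grip_width: 0.0197
gripper_force: 30.4
```

Request:
step_arm(
  rows=[
    [-0.005, -0.021, 0, 0, 0, -0.0353],
    [-0.01, -0.042, 0, 0, 0, -0.0706],
    [-0.015, -0.063, 0, 0, 0, -0.106],
    [-0.02, -0.084, 0, 0, 0, -0.141],
    [-0.026, -0.107, 0, 0, 0, -0.1765],
  ],
)

```text
clock: 5.92
tcp_pos: [0.5221, -0.0413, 0.1319]
orientation: [-3.125, -0.321, 0.003]
contact_force: [0.5, 0.3, -0.3]
grip_width: 0.0198
gripper_force: 30.4
```

Request:
step_arm(
  rows=[
    [0, 0, -0.04, 0, 0, 0],
    [0, 0, -0.08, 0, 0, 0],
    [0, 0, -0.12, 0, 0, 0],
    [0, 0, -0.12, 0, 0, 0],
    [0, 0, -0.12, 0, 0, 0],
  ],
)

```text
clock: 6.33
tcp_pos: [0.5214, -0.0409, 0.0596]
orientation: [-3.124, -0.33, 0.007]
contact_force: [0.5, -0.3, -0.3]
grip_width: 0.0196
gripper_force: 30.4
```

```bash
python3 - <<'E'
from h import *
o=r.get_obs(); print(o["tcp_pos"],yaw(),o["grip_width"],o["contact_force"]); plan([.524,-.041,.019],-78-yaw()[0])
E
```

```text
[ 0.52135606 -0.04085143  0.05961316] (np.float64(-77.954470247115), array([-4.51562556e-03, -8.11809837e-05, -9.99989801e-01])) 0.01963329806151702 [ 0.4840071  -0.33166035 -0.30694697]
shift units [0.0044, -0.0002, -0.0677] |d|mm 40.69939868960212 turn -0.0002529430715833472 q7 -1.5097630027284348 t 6.3333
```

Request:
step_arm(
  rows=[
    [0, 0, -0.03, 0, 0, 0],
    [0, 0, -0.05, 0, 0, 0],
    [0, 0, -0.06, 0, 0, 0],
    [0, 0, -0.069, 0, 0, 0],
    [0, 0, -0.069, 0, 0, 0],
  ],
)

```text
clock: 6.75
tcp_pos: [0.5227, -0.0409, 0.0192]
orientation: [-3.124, -0.329, 0.002]
contact_force: [1.0, 0.5, -0.3]
grip_width: 0.0201
gripper_force: 30.4
```

Request:
step_arm(
  rows=[
    [0, 0, 0, 0, 0, 0],
    [0, 0, 0, 0, 0, 0],
  ],
)

```text
clock: 6.92
tcp_pos: [0.5235, -0.0409, 0.0203]
orientation: [3.124, 0.329, 0.001]
contact_force: [0.1, -1.3, -0.1]
grip_width: 0.0199
gripper_force: 30.4
```

Request:
step_arm(
  rows=[
    [0, 0, -0.003, 0, 0, 0],
    [0, 0, -0.005, 0, 0, 0],
    [0, 0, -0.005, 0, 0, 0],
  ],
)

```text
clock: 7.17
tcp_pos: [0.5235, -0.0409, 0.0176]
orientation: [3.124, 0.329, 0.001]
contact_force: [-1.4, -0.5, 6.9]
grip_width: 0.0196
gripper_force: 31.3
```

Request:
step_arm(
  rows=[
    [0, 0, 0, 0, 0, 0],
    [0, 0, 0, 0, 0, 0],
    [0, 0, 0, 0, 0, 0],
    [0, 0, 0, 0, 0, 0],
    [0, 0, 0, 0, 0, 0],
  ],
  jaw=0.35,
)

```text
clock: 7.58
tcp_pos: [0.523, -0.0409, 0.0166]
orientation: [-3.124, -0.329, 0.0]
contact_force: [0.1, -0.2, 0.3]
grip_width: 0.0552
gripper_force: 0.0
```

Request:
step_arm(
  rows=[
    [0, 0, 0.03, 0, 0, 0],
    [0, 0, 0.09, 0, 0, 0],
    [0, 0, 0.14, 0, 0, 0],
    [-0.02, 0, 0.16, 0, 0, 0],
    [-0.06, 0, 0.16, 0, 0, 0],
  ],
)

```text
clock: 8.0
tcp_pos: [0.4916, -0.0406, 0.1163]
orientation: [3.124, 0.329, 0.015]
contact_force: [0.2, -0.7, -0.9]
grip_width: 0.0554
gripper_force: 0.0
```

Request:
step_arm(
  rows=[
    [-0.06, -0.015, 0, 0, 0, 0],
    [-0.07, -0.025, 0, 0, 0, 0],
    [-0.07, -0.025, 0, 0, 0, 0],
  ],
  jaw=0,
)

```text
clock: 8.25
tcp_pos: [0.4419, -0.0574, 0.1124]
orientation: [3.124, 0.326, -0.005]
contact_force: [0.7, -0.7, -0.5]
grip_width: 0.0854
gripper_force: 0.0
```

```bash
python3 - <<'E'
from h import *
o=r.get_obs(); print(o["tcp_pos"],yaw()[0],o["grip_width"])
a=save("scene","pics/s3.png")[80:240,220:360,::-1]; b=save("top","pics/t3.png")[170:260,290:410,::-1]
print(proj("top",[[.445,-.057,.026],[.5237,-.041,.026]]),proj("scene",[[.445,-.057,.026],[.5237,-.041,.026]]))
cv2.imwrite("pics/c3.png",np.hstack([cv2.resize(a,(420,480),interpolation=2),cv2.resize(b,(380,285),interpolation=2).copy() if 0 else cv2.copyMakeBorder(cv2.resize(b,(380,285),interpolation=2),0,195,0,0,0)]))
E
```

```text
[ 0.44185979 -0.05743302  0.11243596] -78.07935361077357 0.08543050185216743
[[352.10934902 254.12536563]
 [344.68120043 222.87652932]] [[294.3547472  180.26014851]
 [304.91467341 197.45527783]]
```

View pics/c3.png

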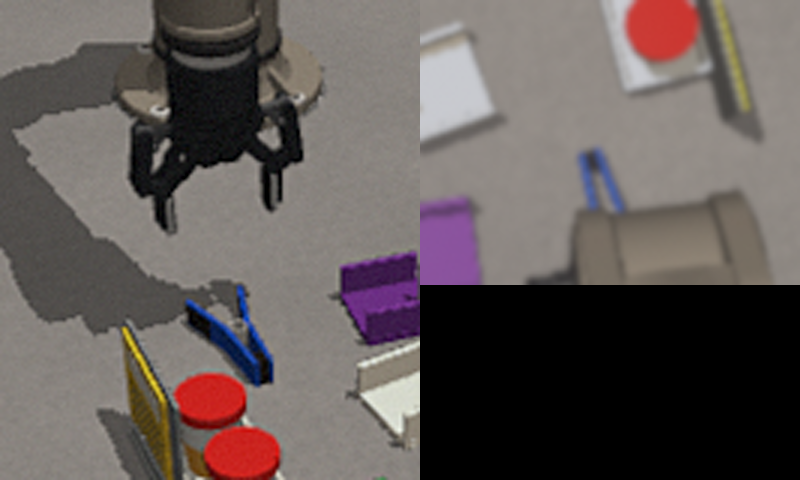

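The clip lies flat: jaws at crop (265,352), handle ends at (190,302) and (240,287). Now a cast to get its pose.

```bash
python3 - <<'E'
from h import *
q=lambda a,b,z=.026:cast("scene",[220+a/3,80+b/3],z)[0,:2]
t,h1,h2=q(264,354),q(190,302),q(240,287); h=(h1+h2)/2; d=t-h; L=np.linalg.norm(d); print(t,h1,h2,h,L,np.linalg.norm(h1-h2),np.degrees(np.arctan2(d[1],d[0])))
g=h+d/L*.021; print("handle pt",g); plan([.445,-.0575,.018])
T=lambda a,b:cast("top",[290+a*120/380,170+b*90/285],.026)[0,:2]; print("top tip",T(591,152) if 0 else T(591-420,152))
E
```

```text
[ 0.52745316 -0.03359587] [ 0.44106038 -0.0862341 ] [ 0.42725965 -0.0389803 ] [ 0.43416001 -0.0626072 ] 0.09769988858673315 0.049227848631666335 17.274101394374263
handle pt [ 0.45421281 -0.05637139]
shift units [-0.001, -0.0024, -0.1583] |d|mm 94.97810484603288 turn 0.0 q7 -1.4568596420494797 t 8.35
top tip [ 0.53605407 -0.03968998]
```

Request:
step_arm(
  rows=[
    [0, 0, -0.04, 0, 0, 0],
    [0, 0, -0.08, 0, 0, 0],
    [0, 0, -0.115, 0, 0, 0],
    [0, 0, -0.14, 0, 0, 0],
    [0, 0, -0.155, 0, 0, 0],
  ],
)

```text
clock: 8.77
tcp_pos: [0.4457, -0.0552, 0.0179]
orientation: [-3.124, -0.33, 0.002]
contact_force: [-0.3, 0.2, 0.7]
grip_width: 0.0857
gripper_force: 0.0
```

Request:
step_arm(
  rows=[
    [0, 0, 0, 0, 0, 0],
    [0, 0, 0, 0, 0, 0],
    [0, 0, 0, 0, 0, 0],
  ],
)

```text
clock: 9.02
tcp_pos: [0.4461, -0.0557, 0.0203]
orientation: [3.124, 0.33, 0.002]
contact_force: [0.5, 0.1, 0.7]
grip_width: 0.0854
gripper_force: 0.0
```

Request:
step_arm(
  rows=[
    [-0.002, -0.003, -0.003, 0, 0, 0],
    [-0.002, -0.003, -0.003, 0, 0, 0],
    [-0.002, -0.003, -0.003, 0, 0, 0],
    [-0.002, -0.003, -0.003, 0, 0, 0],
    [-0.002, -0.003, -0.003, 0, 0, 0],
  ],
  jaw=0.4,
  squeeze=45,
)

```text
clock: 9.43
tcp_pos: [0.4441, -0.058, 0.0186]
orientation: [3.124, 0.329, 0.001]
contact_force: [-1.9, -0.2, 7.6]
grip_width: 0.0515
gripper_force: 7.1
```

Request:
step_arm(
  rows=[
    [0, 0, 0, 0, 0, 0],
    [0, 0, 0, 0, 0, 0],
    [0, 0, 0, 0, 0, 0],
    [0, 0, 0, 0, 0, 0],
    [0, 0, 0, 0, 0, 0],
  ],
  jaw=1,
)

```text
clock: 9.85
tcp_pos: [0.4449, -0.058, 0.0192]
orientation: [3.124, 0.329, 0.004]
contact_force: [-2.2, -0.6, 13.8]
grip_width: 0.0222
gripper_force: 43.9
```

Request:
step_arm(
  rows=[
    [0, 0, 0.01, 0, 0, 0],
    [0, 0, 0.03, 0, 0, 0],
    [0, 0, 0.055, 0, 0, 0],
    [0, 0, 0.078, 0, 0, 0],
    [0, 0, 0.078, 0, 0, 0],
  ],
)

```text
clock: 10.27
tcp_pos: [0.4452, -0.0578, 0.067]
orientation: [3.124, 0.329, 0.006]
contact_force: [0.0, -0.2, -0.4]
grip_width: 0.0221
gripper_force: 44.6
```

```bash
python3 - <<'E'
from h import *
o=r.get_obs(); print(o["tcp_pos"],yaw()[0],o["grip_width"])
a=save("scene","pics/s4.png")[90:240,230:350,::-1]; b=save("top","pics/t4.png")[170:260,290:410,::-1]
cv2.imwrite("pics/c4.png",np.hstack([cv2.resize(a,(400,500),interpolation=2),cv2.copyMakeBorder(cv2.resize(b,(400,300),interpolation=2),0,200,0,0,0)]))
print(r.get_obs()["tcp_pos"])
E
```

```text
[ 0.44524589 -0.05780062  0.06700149] -77.98054409152628 0.022117492072248134
[ 0.44417235 -0.05779515  0.06519057]
```

View pics/c4.png

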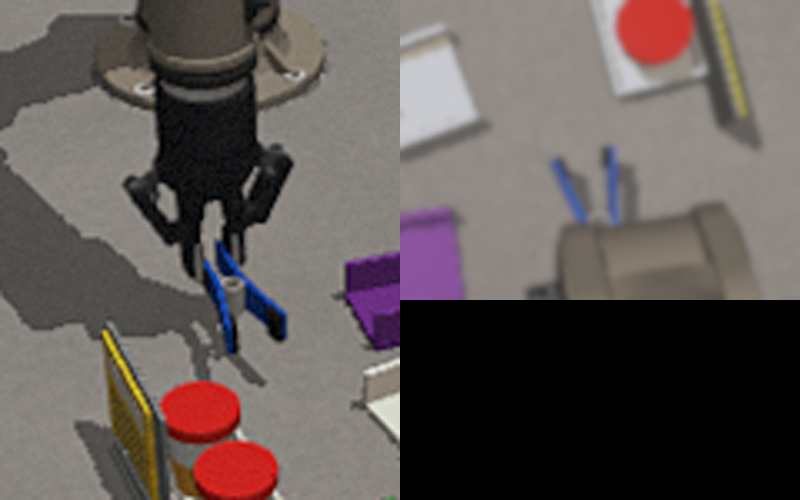

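The clip is held by its handles with jaws wide open: tips at top-crop (156,160) and (208,148), scene-crop (232,345) and (278,335).

```bash
python3 - <<'E'
from h import *
z=.072
A=cast("top",[290+156*.3,170+160*.3],z)[0,:2];B=cast("top",[290+208*.3,170+148*.3],z)[0,:2]; m=(A+B)/2; d=A-B
print("top",A,B,m,np.linalg.norm(d),"axis ang",np.degrees(np.arctan2(d[1],d[0]))-90)
s=lambda a,b:cast("scene",[230+a*.3,90+b*.3],z)[0,:2]
C=s(233,330);D=s(283,313); print("scene",C,D,(C+D)/2,"barrel",s(234,281)); o=r.get_obs()["tcp_pos"]; print(o)
print("barrel expected",o[:2]+.036*np.array([.978,.208]),"tip exp",o[:2]+.09*np.array([.978,.208]))
for e in[(.5605,-.151)]:
  u=np.array([.978,.208]); n=np.array([-.208,.978]); st=np.array(e)-.002*n
  print("stand-off tcp",st-.114*u,"final",st-.074*u)
E
```

```text
top [ 0.53428074 -0.01980395] [ 0.54198329 -0.05800745] [ 0.53813201 -0.0389057 ] 0.03897225213178681 axis ang 11.399086099438037
scene [ 0.54551828 -0.05576257] [ 0.53206862 -0.01569261] [ 0.53879345 -0.03572759] barrel [ 0.48431539 -0.04561544]
[ 0.44417235 -0.05779515  0.06519057]
barrel expected [ 0.47938035 -0.05030715] tip exp [ 0.53219235 -0.03907515]
stand-off tcp [ 0.449424 -0.176668] final [ 0.488544 -0.168348]
```

Request:
step_arm(
  rows=[
    [0.001, -0.04, 0, 0, 0, 0],
    [0.003, -0.09, 0, 0, 0, 0],
    [0.005, -0.14, 0, 0, 0, 0],
    [0.006, -0.18, 0, 0, 0, 0],
    [0.006, -0.198, 0, 0, 0, 0],
  ],
)

```text
clock: 10.78
tcp_pos: [0.4466, -0.1799, 0.0639]
orientation: [3.124, 0.323, -0.002]
contact_force: [0.1, -1.0, -0.4]
grip_width: 0.0225
gripper_force: 44.7
```

Request:
step_arm(
  rows=[
    [0, 0, 0, 0, 0, 0],
    [0, 0, 0, 0, 0, 0],
    [0, 0, 0, 0, 0, 0],
  ],
)

```text
clock: 11.03
tcp_pos: [0.4472, -0.1747, 0.0643]
orientation: [-3.123, -0.332, 0.001]
contact_force: [-0.4, -0.0, -0.9]
grip_width: 0.0221
gripper_force: 44.7
```

```bash
python3 - <<'E'
from h import *
o=r.get_obs(); print(o["tcp_pos"],yaw(),o["grip_width"])
a=save("scene","pics/s5.png")[160:250,230:302,::-1]; b=save("top","pics/t5.png")[170:230,360:420,::-1]
cv2.imwrite("pics/c5.png",np.hstack([cv2.resize(a,(400,500),interpolation=2),cv2.copyMakeBorder(cv2.resize(b,(400,400),interpolation=2),0,100,0,0,0)]))
E
```

```text
[ 0.44723697 -0.17472148  0.0642968 ] (np.float64(-77.85967681140103), array([-8.41600789e-04,  1.09076477e-03, -9.99999051e-01])) 0.022109313463801746
```

View pics/c5.png

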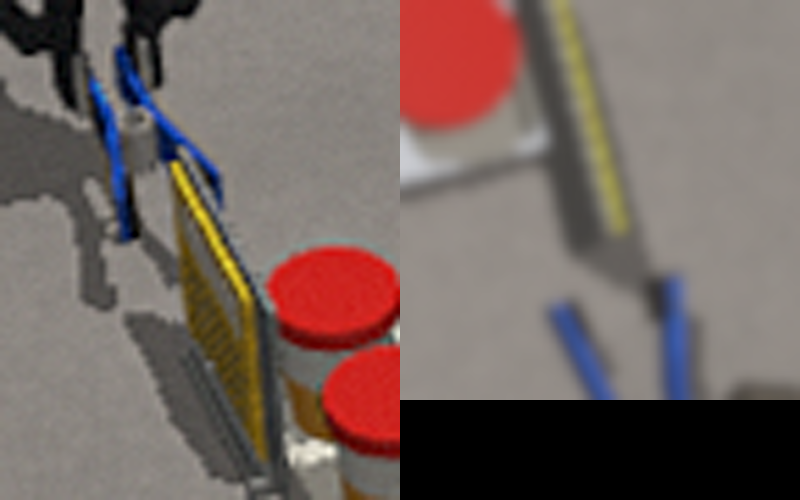

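At standoff the tips are at top-crop (158,305) and (268,280), with the card's near top corner at (218,232). The panel edge lies between the jaws; I'll check the offset.

```bash
python3 - <<'E'
from h import *
u=np.array([.978,.208]); n=np.array([-.208,.978])
t=lambda a,b,z:cast("top",[360+a*.15,170+b*.15],z)[0,:2]
A,B=t(158,305,.072),t(272,280,.072); E=t(218,234,.098); F=t(172,250,0.); m=(A+B)/2
print("top tips",A,B,m,"card edge top",E,"panel foot",F)
s=lambda a,b,z:cast("scene",[230+a*.18,160+b*.18],z)[0,:2]
C,D=s(125,205,.072),s(217,172,.072); G=s(178,164,.098); H=s(188,152,.105)
print("scene tips",C,D,(C+D)/2,"card",G,"panel?",H)
for mm,e in((m,E),((C+D)/2,G)): print("card corner rel tips: along",(e-mm)@u,"across",(e-mm)@n)
E
```

```text
top tips [ 0.53660507 -0.1339434 ] [ 0.54457574 -0.17590747] [ 0.54059041 -0.15492543] card edge top [ 0.56001428 -0.15286426] panel foot [ 0.56152261 -0.15019773]
scene tips [ 0.55429688 -0.17353931] [ 0.53858318 -0.13155225] [ 0.54644003 -0.15254578] card [ 0.5636065  -0.14915903] panel? [ 0.5652129  -0.14446423]
card corner rel tips: along 0.019425276652177696 across -0.0020243386219151514
card corner rel tips: along 0.017493249759473126 across -0.0002583838445345439
```

Request:
step_arm(
  rows=[
    [0.011, 0.0024, 0, 0, 0, 0],
    [0.022, 0.0048, 0, 0, 0, 0],
    [0.033, 0.0072, 0, 0, 0, 0],
    [0.044, 0.0096, 0, 0, 0, 0],
    [0.056, 0.012, 0, 0, 0, 0],
  ],
)

```text
clock: 11.55
tcp_pos: [0.482, -0.1688, 0.0647]
orientation: [3.124, 0.33, 0.0]
contact_force: [-1.0, -0.3, -0.4]
grip_width: 0.0222
gripper_force: 44.7
```

Request:
step_arm(
  rows=[
    [0, 0, 0, 0, 0, 0],
    [0, 0, 0, 0, 0, 0],
    [0, 0, 0, 0, 0, 0],
  ],
)

```text
clock: 11.8
tcp_pos: [0.4807, -0.1694, 0.0645]
orientation: [-3.124, -0.329, 0.001]
contact_force: [0.4, 0.8, -0.2]
grip_width: 0.022
gripper_force: 44.7
```

```bash
python3 - <<'E'
from h import *
o=r.get_obs(); print(o["tcp_pos"],yaw()[0],o["contact_force"])
a=save("scene","pics/s6.png")[160:250,230:302,::-1]; b=save("top","pics/t6.png")[170:230,360:420,::-1]
cv2.imwrite("pics/c6.png",np.hstack([cv2.resize(a,(400,500),interpolation=2),cv2.copyMakeBorder(cv2.resize(b,(400,400),interpolation=2),0,100,0,0,0)]))
E
```

```text
[ 0.4806871  -0.16935045  0.06454229] -77.97515737308942 [ 0.35683353  0.81044361 -0.21445824]
```

View pics/c6.png

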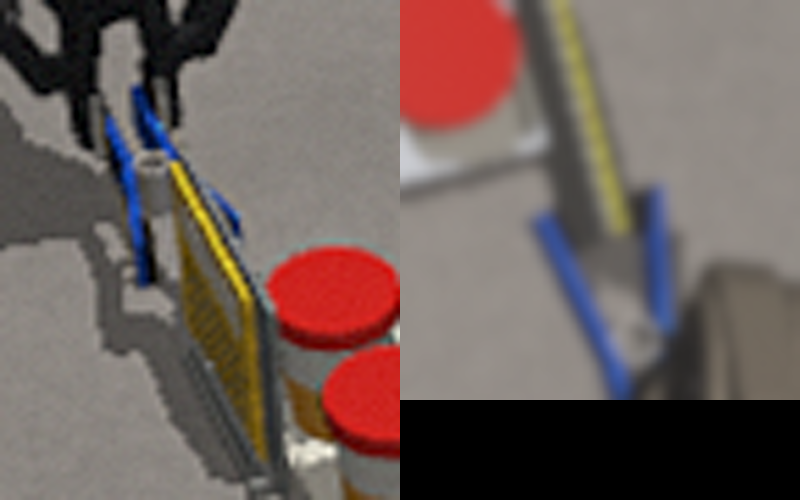

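The jaws straddle panel and card: top-crop tips at (545,218) and (655,188), stack between them. Releasing gradually.

Request:
step_arm(
  rows=[
    [0, 0, 0, 0, 0, 0],
    [0, 0, 0, 0, 0, 0],
    [0, 0, 0, 0, 0, 0],
  ],
  jaw=0.62,
)

```text
clock: 12.15
tcp_pos: [0.4809, -0.1694, 0.0647]
orientation: [3.124, 0.329, -0.0]
contact_force: [0.2, 0.4, -0.9]
grip_width: 0.0323
gripper_force: 8.4
```

Request:
step_arm(
  rows=[
    [0, 0, 0, 0, 0, 0],
    [0, 0, 0, 0, 0, 0],
    [0, 0, 0, 0, 0, 0],
  ],
  jaw=0.5,
)

```text
clock: 12.4
tcp_pos: [0.481, -0.1689, 0.0647]
orientation: [-3.124, -0.33, 0.0]
contact_force: [-0.7, 1.1, -0.8]
grip_width: 0.0426
gripper_force: 6.7
```

Request:
step_arm(
  rows=[
    [0, 0, 0, 0, 0, 0],
    [0, 0, 0, 0, 0, 0],
    [0, 0, 0, 0, 0, 0],
    [0, 0, 0, 0, 0, 0],
    [0, 0, 0, 0, 0, 0],
  ],
  jaw=0,
)

```text
clock: 12.82
tcp_pos: [0.481, -0.1695, 0.0647]
orientation: [3.124, 0.329, 0.0]
contact_force: [-0.1, 0.7, -0.3]
grip_width: 0.0853
gripper_force: 0.0
```

Request:
step_arm(
  rows=[
    [0, 0, 0.04, 0, 0, 0],
    [0, 0, 0.09, 0, 0, 0],
    [0, 0, 0.15, 0, 0, 0],
    [0, 0, 0.2, 0, 0, 0],
    [0, 0, 0.2, 0, 0, 0],
  ],
)

```text
clock: 13.23
tcp_pos: [0.4845, -0.1703, 0.1906]
orientation: [3.121, 0.328, 0.015]
contact_force: [1.2, 0.9, -0.1]
grip_width: 0.0852
gripper_force: 0.0
```

Request:
step_arm(
  rows=[
    [0, -0.06, 0, 0, 0, 0],
    [0, -0.12, 0, 0, 0, 0],
    [0, -0.18, 0, 0, 0, 0],
    [0, -0.24, 0, 0, 0, 0],
    [0, -0.24, 0, 0, 0, 0],
  ],
)

```text
clock: 13.65
tcp_pos: [0.479, -0.3219, 0.1845]
orientation: [3.121, 0.314, -0.001]
contact_force: [-0.3, -1.1, -0.6]
grip_width: 0.0852
gripper_force: 0.0
```

```bash
python3 - <<'E'
from h import *
a=save("scene","pics/s7.png")[160:250,230:302,::-1]; b=save("top","pics/t7.png")[170:245,350:410,::-1]
cv2.imwrite("pics/c7.png",np.hstack([cv2.resize(a,(400,500),interpolation=2),cv2.resize(b,(400,500),interpolation=2)]))
E
```

```text
(no output)
```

View pics/c7.png

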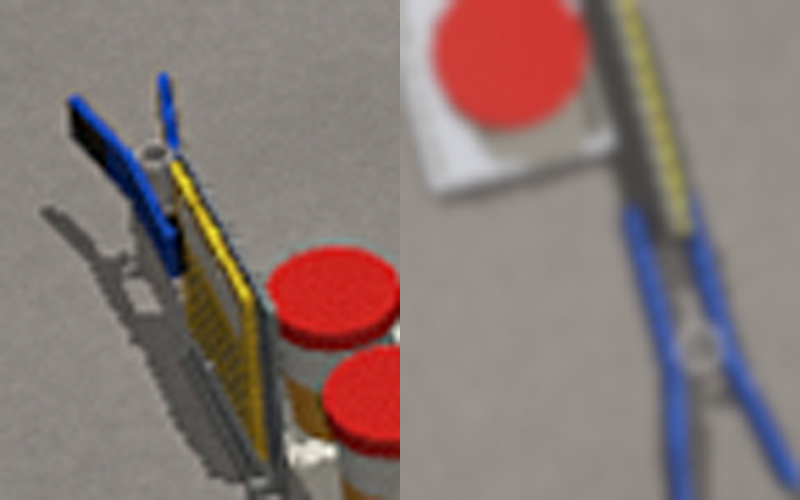

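The clip pinches the stack clear of the bench: near-side jaw tip at scene-crop (178,265) in front of the card, card still on its ledge. One numeric check of the overlap, then hand in.

```bash
python3 - <<'E'
from h import *
u=np.array([.978,.208]); n=np.array([-.208,.978])
t=lambda a,b,z:cast("top",[350+a*.15,170+b*.15],z)[0,:2]
A,B=t(232,208,.072),t(292,206,.072); E=t(282,235,.098)
s=lambda a,b,z:cast("scene",[230+a*.18,160+b*.18],z)[0,:2]
C=s(180,238,.072); G=s(178,164,.098)
print("overlap",((A+B)/2-E)@u,"widths",(A-B)@n,"A,B across card",(A-E)@n,(B-E)@n,"scene",(C-G)@u,(C-G)@n)
o=r.get_obs(); print(o["tcp_pos"],o["clock"])
i0=cv2.imread("pics/top0.png").astype(int); i1=cv2.imread("pics/top0.png")*0+cv2.imread("pics/t7.png")
d=np.abs(i0-i1).max(2)
for k,(u0,v0,u1,v1) in dict(slide=(300,105,340,158),bottle=(160,258,190,280),cup=(465,242,500,276)).items(): print(k,(d[v0:v1,u0:u1]>60).sum())
E
```

```text
overlap 0.01268279941207121 widths 0.021514372106121196 A,B across card 0.010891176143557718 -0.010623195962563474 scene 0.017254329845837017 -0.006672943342530616
[ 0.4801724  -0.31500264  0.18402252] 13.75
slide 0
bottle 0
cup 321
```

```bash
python3 - <<'E'
from h import *
f=lambda p:cv2.inRange(cv2.cvtColor(cv2.imread(p),cv2.COLOR_BGR2HSV)[165:210,155:195],(0,150,80),(8,255,255))
for p in("pics/scene0.png","pics/s7.png"): v,u=np.nonzero(f(p)); print(len(u),u.mean(),v.mean())
print(r.hand_in())
E
```

```text
278 17.83812949640288 12.557553956834532
262 17.270992366412212 12.641221374045802
the job is handed in; nothing more can be done
None
```

The blue clip now pinches the card and panel together on the panel's near upright edge, about 45 mm clear of the bench, with the card on its ledge and the bystanders apparently unmoved; I handed the job in at about 14 s but got no verdict back.

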